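# Set the bench air regulator and lock it

## Robot

A 7-joint arm with a two-finger parallel gripper is mounted at the origin on the work surface. World frame = base frame: x ahead of the robot, y to its left, z up, the work surface at z = 0. Lengths are in m, angles in rad, forces in N, time in s.
With the tool pointing down it reaches from about 0.425 to 0.975 m from the base axis. Payload 16.7 kg.
Tool frame: the origin (TCP) lies at the very end of the fingers, on their centre line; the grasp point (between the pads) lies robot.tcp_to_grasp behind it (robot.tcp_to_grasp is the distance from the TCP to the grasp point, in m); z points along the fingers, x is the direction in which the jaws open and shut, and the axes are right-handed (so a half turn about z gives the same grasp; the last joint's range is limited). The gripper opens to 85 mm and grips with 20 to 120 N. Pads are 22 mm wide; open, the fingers measure 114 mm over their backs; the gripper's body (76 mm by 85 mm) begins 54 mm behind the grasp point. The pads swing forward as they close: fully open they stand 13 mm farther back than shut.
Start: joints at [-1.486, 0.426, 0.074, 1.606, -0.034, 1.111, -0.067], TCP at [0.157, 0.656, 0.231] pointing down, gripper open.
Joint ranges: [-2.85, 2.85], [-0.5, 2.14], [-1.23, 1.37], [0.21, 2.46], [-1.02, 4.16], [0.16, 2.05], [-2.73, 2.73]. Speed limits (rad/s): [1.89, 1.89, 2.39, 2.39, 3.01, 3.01, 3.01].

## Interface

Orientations are given as a unit quaternion [x, y, z, w].
In Python, from rig import monitor, optics, ticket, robot gives the robot as it stands. The module is installed in compiled form; this text tells all that it offers.
- The arm moves only by the tool apply_moves, never from a script. Its argument "commands" is a list of rows, each an object with "dp": the shift along the world's x, y, z as a fraction of full scale, a list of three; "turn": the turn, a rotation vector about the world's x, y, z as a fraction of full scale, a list of three. In form: [{"dp": [x, y, z], "turn": [rx, ry, rz]}, ...]. A call has 1 to 10 rows; each row shifts and turns the commanded pose from where the row before left it; what a row does not reach is not made up. Full scale, the value 1, is 3 cm for a shift and 360 degrees for a turn. A row lasts 1/12 s, in which the tool goes at most 41.7 mm and 7.16 degrees, less where a joint would pass 70% of its speed; a pose out of reach is approached as far as the arm can. A call with a number of a shift or a turn outside -1 to 1 is refused whole. A call with a gripper value outside its range is refused whole. "grip" is the gripper command: -1 is shut, 1 is fully open, values between are in proportion, set as the call begins (left out, the last holds). The fingers move at their own pace and stop on an object; "grip_force" is the grip in N (left out, the last holds). Time passes only in rows, so rows that do not move let the fingers close. It gives the time, the measured TCP pose, the force and the opening at its end, in the units of the state.
- monitor.sense(): the state, without advancing time (a new reading comes with each control period).
- optics.grab_frame(name): name is "side" or "top" or "wrist"; returns a dict with "image" (400x640x3 uint8, red, green, blue), "mtx" (3x3 intrinsics, pixels), "position" and "rotation" of the camera in the world. Camera axes: x right, y down, z forward; pixel columns grow to the right and rows downward; lengths in m; the calibration is good to about 2 mm. A picture is of the moment at which its call begins. There is no depth.
- ticket.job_done(): hands the job in, once; it reports no verdict.
The state is a dict: "clock": time; "q": joint angles; "qvel": joint speeds; "effort": joint torques, N m; "eef_pos": TCP position; "eef_rot": TCP orientation; "contact_force": force on the tool from outside, world axes, zero at the start; "moment": the same for the moment, N m; "opening": opening from 0.0 (shut) to 1.0 (fully open).
Only numpy, scipy, OpenCV 4.12 (cv2) and the standard library are available. Lean on these libraries where they do the work, as an engineer would, in place of code of your own. Each camera call takes 0.05 s, during which the arm holds its last target. There are 200 camera calls.

## Task

On the larger of the two bench air regulators, turn the broad black knob clockwise until its pointer stands at the dark steel setting tab on the dial's rim, then turn the steel lock ring above the knob clockwise until it is tight against its stop, leaving the pointer at the tab. Leave the smaller regulator's knob and ring as they are, and let go of everything.

Things in the scene. Friction and masses are not known exactly. Their poses are not given: they have to be found in the camera images.
- regulator: The larger air regulator, bolted down left or right of the smaller: aluminium block 130 x 130 x 50 mm high, white dial on top (face 53 mm above the table), brass ports 12 mm out on both y sides, a round gauge 24 mm out on its +x side. Origin: centre of its underside, on the table; its z axis (up) is the axis of dial, knob and lock ring; the stud's end is 120 mm up.
- pointer_tip (a point): Tip of the black pointer, 7 mm wide, on the larger regulator's knob, 53 mm from the regulator's axis, 56 mm above the table; turns with the knob.
- tab_end (a point): The mark to set to: inner end of the larger regulator's dark steel setting tab, 53 mm from the axis, 56 mm above the table. The tab is fixed at the dial's rim, 10 mm wide, from 55 to 67 mm out, its top 57 mm above the table. At the start it stands 0.7 to 2.3 rad clockwise (seen from above) of the pointer.
- set_knob (a joint): Angle of the larger regulator's knob, rad, 0 to 3.2, growing clockwise seen from above. Knob: black skirt 80 mm across from 53 to 58 mm above the table, then a cylinder 58 mm across up to 92 mm, gripped with the lock ring between the fingers. Turns easily (0.08 Nm), either way, free of the ring, and stays where it is left.
- lock_ring (a joint): Angle of the larger regulator's lock ring, rad, growing clockwise seen from above; 1.7 is its stop (tight); it starts loose, at 0.2 to 0.9. Ring: steel cylinder 34 mm across, from 94 to 118 mm above the table, 2 mm clear of the knob's top. Turns easily (0.12 Nm), free of the knob, and stays where it is left.
- ring_rib (a point): Outer end of the small dark rib on top of the larger regulator's lock ring, 16.5 mm from the axis, 118 mm above the table; turns with the ring.
- small_regulator: The smaller air regulator, of the same pattern: block 86 x 86 mm and 38 mm high, knob 38 mm across, 85 mm high in all. Already set and locked, to be left alone. Origin: centre of its underside.
- small_pointer (a point): Tip of the smaller regulator's pointer, 35 mm from its axis; turns with its knob.
- small_rib (a point): Outer end of the rib on the smaller regulator's lock ring, 11 mm from its axis; turns with its ring.
Mind the look-alikes: they are no part of the job. Leave any orange look-alike of the regulator alone.

How it is judged:
On the way:
1. the pointer stands at the setting tab while the lock ring is still loose (horizontal distance between pointer_tip and tab_end below 0.005 m and value of joint lock_ring below 1.5 rad and velocity of joint set_knob between -0.1 and 0.1 rad/s), for 0.3 s.
At the end, for the whole second after the job is handed in: The larger regulator's pointer tip is within 5 mm of the tab's mark (within the tab's width), its lock ring is tight (within 0.08 rad of its stop), both at rest (horizontal distance between pointer_tip and tab_end below 0.005 m and value of joint lock_ring above 1.62 rad and velocity of joint lock_ring between -0.05 and 0.05 rad/s and velocity of joint set_knob between -0.05 and 0.05 rad/s); the robot touches nothing.
It fails at once if the smaller regulator's knob or lock ring is turned (its pointer or rib moves by more than 4 mm) (distance of any of small_pointer, small_rib from where it was at the start of the episode above 0.004 m).
It also fails if it takes over 61 s, if anything falls off the work surface, if the arm or the gripper's body presses on something with over 40 N, if the wrist force passes 120 N, or if a joint passes its speed limit or range.

## Working session

There is one attempt and no reset: what is moved stays moved. The work goes in short steps, Python scripts to look and compute and a tool call to move; the robot and the scene stay as the last step left them, time stands still between calls to the robot, and variables do not carry over. Pictures are saved under pics/ and viewed, about 8 in all and at most 12, crops included, and the job is handed in when it is done.

Besides the shell and the picture viewer there is one more tool, called after "Emit:" as a command line: name --argument value ..., lists and objects as JSON in quotes. apply_moves: Moves the arm, as the interface text tells. Shift numbers are shares of 3 cm and turn numbers shares of 360 degrees, none past 1 either way. Its arguments: {"type":"object","properties":{"commands":{"type":"array","items":{"type":"object","properties":{"dp":{"type":"array","items":{"type":"number"}},"turn":{"type":"array","items":{"type":"number"}}}}},"grip":{"type":"number"},"grip_force":{"type":"number"}},"required":["commands"]}

```bash
mkdir -p pics; python3 - <<'E'
from rig import monitor, optics, ticket, robot
import cv2,pickle,numpy as np
s=monitor.sense();print(s,robot.tcp_to_grasp)
f={n:optics.grab_frame(n) for n in("top","side")}
pickle.dump(f,open('f0.pkl','wb'))
for n in f:
  cv2.imwrite(f'pics/{n}0.png',f[n]["image"][:,:,::-1]);print(n,f[n]["mtx"],f[n]["position"],f[n]["rotation"])
E
```

```text
{'clock': 0.0, 'q': array([-1.48552633,  0.42672862,  0.07387481,  1.60659828, -0.03407998,
        1.11080216, -0.06708428]), 'qvel': array([-9.93667115e-04,  1.84013844e-03,  2.38914931e-04, -1.56440638e-03,
       -5.74682944e-04,  4.53179670e-04, -4.36557518e-05]), 'effort': array([-4.49897834e-04, -9.49819565e+01,  3.76068145e+00, -4.63479888e+01,
        1.93161448e-02,  1.01205893e-02,  1.13013513e-06]), 'eef_pos': array([0.15697281, 0.65608027, 0.23061743]), 'eef_rot': array([ 7.85062599e-01,  6.19416102e-01, -4.61126488e-04,  4.41404406e-04]), 'contact_force': array([ 0.21500499, -0.11467757,  0.22826652]), 'moment': array([-0.02243785,  0.01956455,  0.00353889]), 'opening': 1.0020568198702449} 0.0187
top [[492.29848261   0.         314.87670761]
 [  0.         492.29848261 197.48319777]
 [  0.           0.           1.        ]] [0.29663255 0.06728254 1.12730716] [ 0.70661275 -0.7001882   0.07113462 -0.07331281]
side [[377.07050691   0.         324.05220572]
 [  0.         377.07050691 206.13406134]
 [  0.           0.           1.        ]] [0.41729395 0.68360097 0.67503503] [-0.05542917  0.917408   -0.39285051  0.03096193]
```

View pics/top0.png

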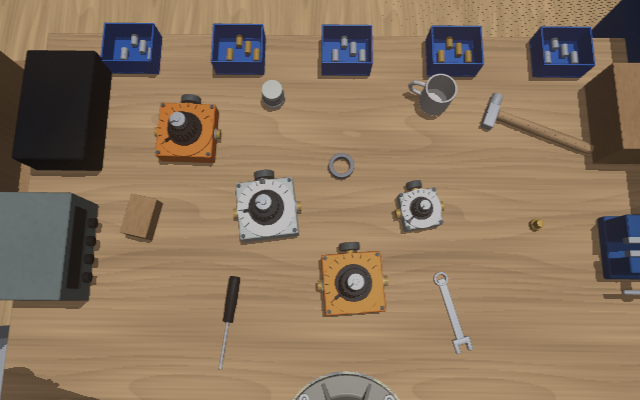

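The larger grey regulator is at about (266,208) and the smaller at (420,208); the orange ones are look-alikes. I'll take enlarged crops next.

```bash
cat > h.py <<'E'
import numpy as np
from scipy.spatial.transform import Rotation as R
def ray(f,u,v,z):
    K=f["mtx"]; d=np.linalg.inv(K)@[u,v,1]
    Q=np.array(f["rotation"]); M=Q if Q.shape==(3,3) else R.from_quat(Q).as_matrix()
    d=M@d; p=np.array(f["position"]); return p+d*(z-p[2])/d[2]
def proj(f,P):
    Q=np.array(f["rotation"]); M=Q if Q.shape==(3,3) else R.from_quat(Q).as_matrix()
    c=f["mtx"]@(M.T@(np.array(P)-f["position"])); return c[:2]/c[2]
E
python3 - <<'E'
import pickle,cv2,numpy as np
from h import *
f=pickle.load(open('f0.pkl','rb'))
im=f["top"]["image"][:,:,::-1]
a=cv2.resize(im[160:260,216:316],(600,600),interpolation=cv2.INTER_CUBIC)
cv2.imwrite('pics/c1.png',a)
print(ray(f["top"],263,201,.119),ray(f["top"],266,208,.053))
E
```

```text
[0.49741314 0.17970042 0.119     ] [0.49477537 0.17991192 0.053     ]
```

View pics/c1.png

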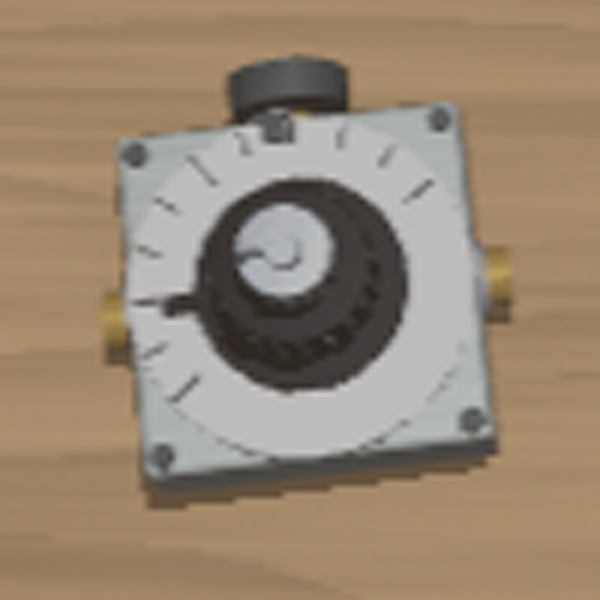

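View pics/side0.png

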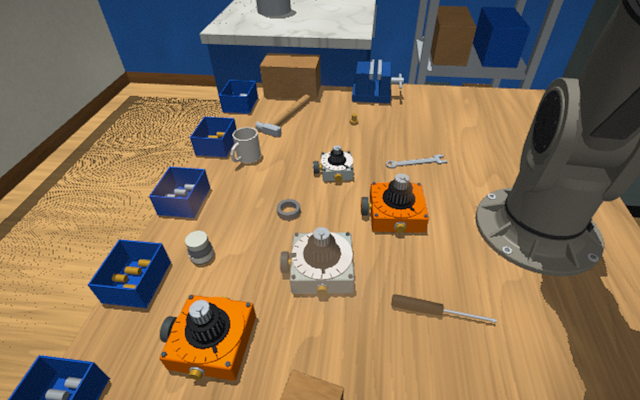

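Top crop (6x): pointer tip at (168,309), tab inner end at (278,140), ring centre at (285,250), rib outer end at (240,256). The side view shows clear access from above.

```bash
python3 - <<'E'
import pickle
from h import *
F=pickle.load(open('f0.pkl','rb'));f=F["top"]
g=lambda u,v,z:ray(f,(u+.5)/6-.5+216,(v+.5)/6-.5+160,z)[:2]
corners=[g(*c,.050) for c in((135,155),(440,119),(472,420),(161,457))]
C1=np.mean(corners,0);C2=g(285,250,.119);C3=g(303,285,.055)
print(C1,C2,C3)
C=(C1+C2)/2
a=lambda p:np.arctan2(*(p-C)[::-1])
P=g(166,310,.056);T=g(278,141,.056);r=g(240,256,.118)
for n,p in(("P",P),("T",T)):print(n,p,np.linalg.norm(p-C),a(p))
d=r-C2;print("rib",np.linalg.norm(d),np.arctan2(d[1],d[0]),"cw",a(P)-a(T))
print("side",proj(F["side"],[*C,.119]))
e=corners[0]-corners[3];print("yaw",np.arctan2(e[1],e[0]))
x=R.from_quat([ 7.85062599e-01,  6.19416102e-01, -4.61126488e-04,  4.41404406e-04]).as_matrix()[:,0];print("toolx",np.arctan2(x[1],x[0]))
E
```

```text
[0.49697292 0.18045093] [0.49688224 0.17950992] [0.49647325 0.17957854]
P [0.48646872 0.22967699] 0.050785195973074036 1.7782236782332546
T [0.55079311 0.19040539] 0.05486506677112024 0.19117345401452354
rib 0.01586155530723698 1.7018184403952141 cw 1.587050224218731
side [319.96973796 231.9184519 ]
yaw 0.12444316015668531
toolx 1.3359976951509065
```

Emit:
apply_moves --commands '[{"dp": [0.567, -0.793, 0], "turn": [0, 0, 0]}, {"dp": [0.567, -0.793, 0], "turn": [0, 0, 0]}, {"dp": [0.567, -0.793, 0], "turn": [0, 0, 0]}, {"dp": [0.567, -0.793, 0], "turn": [0, 0, 0]}, {"dp": [0.567, -0.793, 0], "turn": [0, 0, 0]}, {"dp": [0.567, -0.793, 0], "turn": [0, 0, 0]}, {"dp": [0.567, -0.793, 0], "turn": [0, 0, 0]}, {"dp": [0.567, -0.793, 0], "turn": [0, 0, 0]}, {"dp": [0.567, -0.793, 0], "turn": [0, 0, 0]}, {"dp": [0.567, -0.793, 0], "turn": [0, 0, 0]}]' --grip 1 --grip_force 40

```text
clock: 0.93
eef_pos: [0.3277, 0.4171, 0.2312]
eef_rot: [0.785, 0.619, -0.0, 0.0]
contact_force: [0.6, 1.2, 0.1]
opening: 1.002
```

Emit:
apply_moves --commands '[{"dp": [0.567, -0.793, 0], "turn": [0, 0, 0]}, {"dp": [0.567, -0.793, 0], "turn": [0, 0, 0]}, {"dp": [0.567, -0.793, 0], "turn": [0, 0, 0]}, {"dp": [0.567, -0.793, 0], "turn": [0, 0, 0]}, {"dp": [0.567, -0.793, 0], "turn": [0, 0, 0]}, {"dp": [0.567, -0.793, 0], "turn": [0, 0, 0]}, {"dp": [0.567, -0.793, 0], "turn": [0, 0, 0]}, {"dp": [0.567, -0.793, 0], "turn": [0, 0, 0]}, {"dp": [0.567, -0.793, 0], "turn": [0, 0, 0]}, {"dp": [0, 0, 0], "turn": [0, 0, 0]}]'

```text
clock: 1.77
eef_pos: [0.4829, 0.1994, 0.2314]
eef_rot: [0.787, 0.617, -0.0, 0.001]
contact_force: [-0.2, -0.5, -0.4]
opening: 1.003
```

Emit:
apply_moves --commands '[{"dp": [0.47, -0.65, 0], "turn": [0, 0, 0]}, {"dp": [0, 0, 0], "turn": [0, 0, 0]}, {"dp": [0, 0, 0], "turn": [0, 0, 0]}]'

```text
clock: 2.02
eef_pos: [0.4946, 0.1839, 0.2311]
eef_rot: [0.786, 0.619, -0.0, 0.0]
contact_force: [-1.6, -0.4, 0.1]
opening: 0.996
```

```bash
python3 - <<'E'
from rig import monitor, optics
import cv2,pickle
from h import *
s=monitor.sense();print(s["eef_pos"],s["eef_rot"],s["q"])
f=optics.grab_frame("wrist");pickle.dump(f,open('w1.pkl','wb'))
cv2.imwrite('pics/w1.png',f["image"][:,:,::-1]);print(f["position"],proj(f,[.497,.18,.119]),proj(f,[.497,.18,.056]))
E
```

```text
[0.49463451 0.18391767 0.23110642] [ 7.85744975e-01  6.18550524e-01 -2.72886126e-04  9.29133779e-05] [-0.80559402  0.18906952  0.37452367  1.95182432 -0.0806438   1.01547497
  0.93925825]
[0.42634811 0.19918681 0.37535463] [316.36713813 196.56028781] [316.84785401 179.01119615]
```

View pics/w1.png

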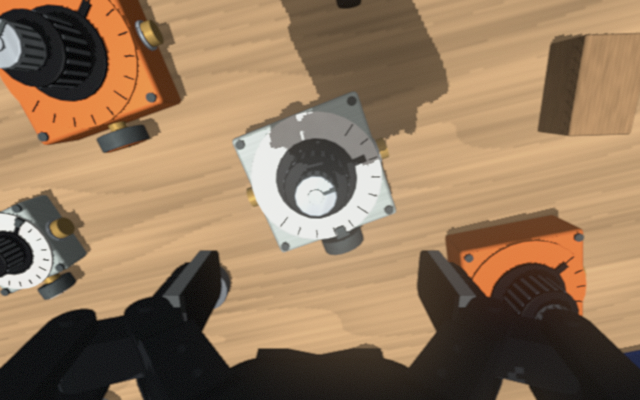

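The wrist view has the ring centre at (317,196), where the projection puts it, so the position is good. Descending over the knob.

Emit:
apply_moves --commands '[{"dp": [0.08, -0.13, -0.5], "turn": [0, 0, 0]}, {"dp": [0, 0, -0.7], "turn": [0, 0, 0]}, {"dp": [0, 0, -0.7], "turn": [0, 0, 0]}, {"dp": [0, 0, -0.7], "turn": [0, 0, 0]}, {"dp": [0, 0, -0.7], "turn": [0, 0, 0]}, {"dp": [0, 0, -0.7], "turn": [0, 0, 0]}, {"dp": [0, 0, -0.7], "turn": [0, 0, 0]}, {"dp": [0, 0, -0.4], "turn": [0, 0, 0]}, {"dp": [0, 0, 0], "turn": [0, 0, 0]}, {"dp": [0, 0, 0], "turn": [0, 0, 0]}]'

```text
clock: 2.9
eef_pos: [0.4962, 0.1815, 0.0781]
eef_rot: [0.785, 0.62, -0.001, -0.0]
contact_force: [0.8, -0.6, 0.4]
opening: 0.999
```

Emit:
apply_moves --commands '[{"dp": [0.03, -0.04, -0.25], "turn": [0, 0, 0]}, {"dp": [0, 0, -0.25], "turn": [0, 0, 0]}, {"dp": [0, 0, 0], "turn": [0, 0, 0]}, {"dp": [0, 0, 0], "turn": [0, 0, 0]}]'

```text
clock: 3.23
eef_pos: [0.4975, 0.1798, 0.0632]
eef_rot: [0.785, 0.619, -0.0, -0.0]
contact_force: [-0.3, 0.4, -0.2]
opening: 0.998
```

Emit:
apply_moves --commands '[{"dp": [0, 0, 0], "turn": [0, 0, 0]}, {"dp": [0, 0, 0], "turn": [0, 0, 0]}, {"dp": [0, 0, 0], "turn": [0, 0, 0]}, {"dp": [0, 0, 0], "turn": [0, 0, 0]}, {"dp": [0, 0, 0], "turn": [0, 0, 0]}, {"dp": [0, 0, 0], "turn": [0, 0, 0]}, {"dp": [0, 0, 0], "turn": [0, 0, 0]}, {"dp": [0, 0, 0], "turn": [0, 0, 0]}, {"dp": [0, 0, 0], "turn": [0, 0, 0]}, {"dp": [0, 0, 0], "turn": [0, 0, 0]}]' --grip -1 --grip_force 40

```text
clock: 4.07
eef_pos: [0.4979, 0.18, 0.0639]
eef_rot: [0.785, 0.619, 0.0, -0.0]
contact_force: [-2.2, -1.0, 7.1]
opening: 0.671
```

Emit:
apply_moves --commands '[{"dp": [0, 0, 0], "turn": [0, 0, -0.012]}, {"dp": [0, 0, 0], "turn": [0, 0, -0.012]}, {"dp": [0, 0, 0], "turn": [0, 0, -0.012]}, {"dp": [0, 0, 0], "turn": [0, 0, -0.012]}, {"dp": [0, 0, 0], "turn": [0, 0, -0.012]}, {"dp": [0, 0, 0], "turn": [0, 0, -0.012]}, {"dp": [0, 0, 0], "turn": [0, 0, -0.012]}, {"dp": [0, 0, 0], "turn": [0, 0, -0.012]}, {"dp": [0, 0, 0], "turn": [0, 0, -0.012]}, {"dp": [0, 0, 0], "turn": [0, 0, -0.012]}]'

```text
clock: 4.9
eef_pos: [0.4976, 0.1796, 0.0639]
eef_rot: [0.959, 0.285, -0.0, -0.0]
contact_force: [-3.9, -2.1, 9.8]
opening: 0.663
```

Emit:
apply_moves --commands '[{"dp": [0, 0, 0], "turn": [0, 0, -0.012]}, {"dp": [0, 0, 0], "turn": [0, 0, -0.012]}, {"dp": [0, 0, 0], "turn": [0, 0, -0.012]}, {"dp": [0, 0, 0], "turn": [0, 0, -0.012]}, {"dp": [0, 0, 0], "turn": [0, 0, -0.012]}, {"dp": [0, 0, 0], "turn": [0, 0, -0.012]}, {"dp": [0, 0, 0], "turn": [0, 0, -0.012]}, {"dp": [0, 0, 0], "turn": [0, 0, -0.012]}, {"dp": [0, 0, 0], "turn": [0, 0, 0]}, {"dp": [0, 0, 0], "turn": [0, 0, 0]}]'

```text
clock: 5.73
eef_pos: [0.4973, 0.1796, 0.0638]
eef_rot: [1.0, -0.011, -0.0, -0.0]
contact_force: [-6.6, -3.2, 14.4]
opening: 0.666
```

```bash
python3 - <<'E'
from rig import monitor, optics
import cv2,pickle
from h import *
s=monitor.sense();print(s)
x=R.from_quat(s["eef_rot"]).as_matrix()[:,0];print("toolx",np.arctan2(x[1],x[0]))
f=optics.grab_frame("wrist");g=optics.grab_frame("side");pickle.dump((f,g),open('w2.pkl','wb'))
a=cv2.resize(g["image"][200:310,270:370,::-1],(545,600),interpolation=cv2.INTER_CUBIC)
b=f["image"][:,:,::-1]
cv2.imwrite('pics/w2.png',np.hstack([cv2.resize(a,(364,400)),b[:,110:540]]))
E
```

```text
{'clock': 5.7333, 'q': array([-0.99968554,  0.49964863,  0.67129512,  2.09807389, -0.48221411,
        0.69915046, -0.0316336 ]), 'qvel': array([ 5.77535539e-03, -3.27147417e-03, -6.58480607e-03, -7.74368559e-04,
        3.07777953e-03, -6.98111445e-05,  1.29212667e-02]), 'effort': array([ -1.14028975, -67.01919794,  13.39382619, -30.58046222,
        -0.81374522,  -2.05075018,  -0.44718266]), 'eef_pos': array([0.49732189, 0.17957615, 0.06382979]), 'eef_rot': array([ 9.99939039e-01, -1.10348423e-02, -3.77175319e-04, -8.91429726e-05]), 'contact_force': array([-6.63326728, -3.22023403, 14.35879854]), 'moment': array([-0.74334566,  1.34378358, -0.07714405]), 'opening': 0.6657524745840563}
toolx -0.02207006986842019
```

View pics/w2.png

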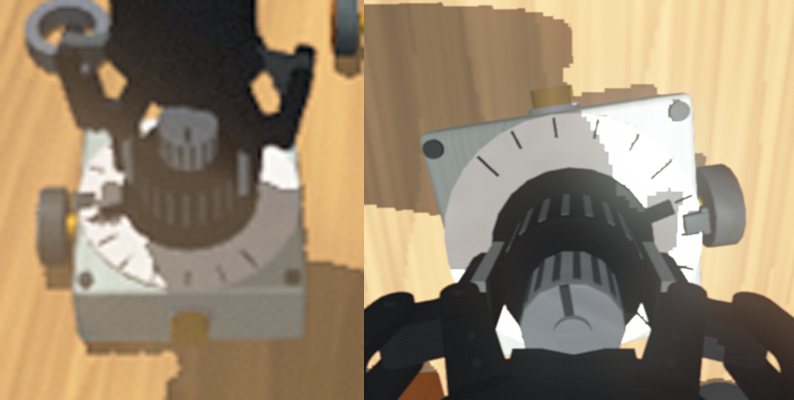

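The pointer tip (673,207 in the composite) stands just short of the tab (inner end about 685,226).

```bash
python3 - <<'E'
import pickle
from h import *
f,g=pickle.load(open('w2.pkl','rb'))
C=np.array([.497,.18])
for n,(u,v) in dict(P=(672,207),T=(685,224)).items():
  p=ray(f,u-254,v,.0565)[:2]-C;print(n,p,np.hypot(*p),np.arctan2(p[1],p[0]))
for a in (.42,.191,.15): print(a,proj(f,[C[0]+.053*np.cos(a),C[1]+.053*np.sin(a),.0565])+[254,0])
E
```

```text
P [0.04758934 0.01859505] 0.05109325481081475 0.37249799720184357
T [0.0544234  0.00977551] 0.05529436717271616 0.1777244604708969
0.42 [674.0704431  200.93266003]
0.191 [680.11792807 223.54667916]
0.15 [680.58325334 227.6556728 ]
```

Emit:
apply_moves --commands '[{"dp": [0, 0, 0], "turn": [0, 0, -0.008]}, {"dp": [0, 0, 0], "turn": [0, 0, -0.008]}, {"dp": [0, 0, 0], "turn": [0, 0, -0.008]}, {"dp": [0, 0, 0], "turn": [0, 0, -0.008]}, {"dp": [0, 0, 0], "turn": [0, 0, 0]}, {"dp": [0, 0, 0], "turn": [0, 0, 0]}, {"dp": [0, 0, 0], "turn": [0, 0, 0]}, {"dp": [0, 0, 0], "turn": [0, 0, 0]}]'

```text
clock: 6.5
eef_pos: [0.4972, 0.1796, 0.0638]
eef_rot: [0.994, -0.111, -0.001, -0.0]
contact_force: [-8.0, -3.9, 14.4]
opening: 0.662
```

```bash
python3 - <<'E'
from rig import monitor, optics
import cv2,pickle
from h import *
s=monitor.sense();print(s["contact_force"],s["q"])
x=R.from_quat(s["eef_rot"]).as_matrix()[:,0];print("toolx",np.arctan2(x[1],x[0]))
f=optics.grab_frame("wrist");pickle.dump(f,open('w3.pkl','wb'))
b=f["image"][:,:,::-1]
cv2.imwrite('pics/w3.png',cv2.resize(b[150:290,340:540],(800,560),interpolation=cv2.INTER_CUBIC))
E
```

```text
[-8.02501694 -3.86332829 14.36804299] [-1.03752793  0.51706269  0.72412437  2.10002663 -0.52723177  0.71078593
 -0.1889273 ]
toolx -0.22259675346219937
```

View pics/w3.png

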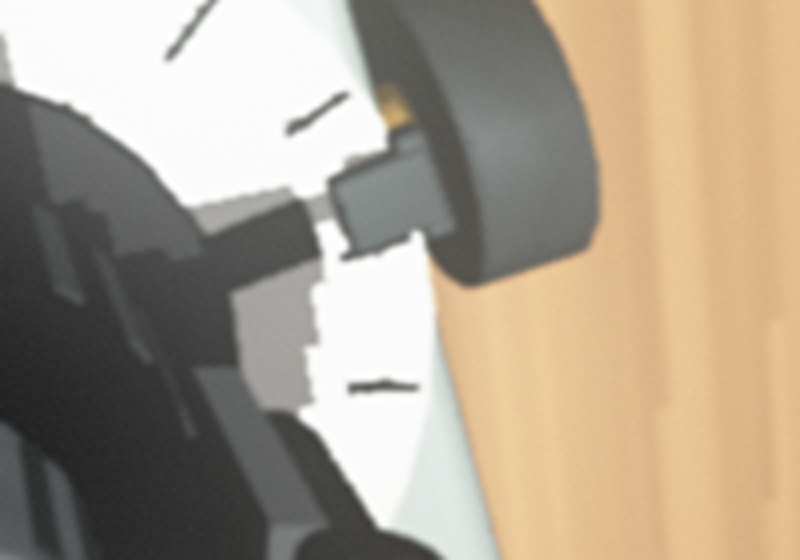

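The pointer's centre line runs into the middle of the tab (tip 307,228; tab inner edge middle about 340,217), so they are aligned. Releasing, then rising to the ring.

Emit:
apply_moves --commands '[{"dp": [0, 0, 0], "turn": [0, 0, 0]}, {"dp": [0, 0, 0], "turn": [0, 0, 0]}, {"dp": [0, 0, 0], "turn": [0, 0, 0]}, {"dp": [0, 0, 0], "turn": [0, 0, 0]}, {"dp": [0, 0, 0], "turn": [0, 0, 0]}, {"dp": [0, 0, 0], "turn": [0, 0, 0]}, {"dp": [0, 0, 0], "turn": [0, 0, 0]}, {"dp": [0, 0, 0], "turn": [0, 0, 0]}]' --grip 1

```text
clock: 7.22
eef_pos: [0.4976, 0.1798, 0.0633]
eef_rot: [0.994, -0.111, -0.0, -0.0]
contact_force: [0.0, 0.5, -0.8]
opening: 1.0
```

Emit:
apply_moves --commands '[{"dp": [0, 0, 0.35], "turn": [0, 0, 0]}, {"dp": [0, 0, 0.5], "turn": [0, 0, 0]}, {"dp": [0, 0, 0.5], "turn": [0, 0, 0]}, {"dp": [0, 0, 0], "turn": [0, 0, 0]}, {"dp": [0, 0, 0], "turn": [0, 0, 0]}]'

```text
clock: 7.63
eef_pos: [0.498, 0.1802, 0.1048]
eef_rot: [0.994, -0.111, 0.001, -0.001]
contact_force: [-0.7, 0.2, -0.2]
opening: 0.999
```

Emit:
apply_moves --commands '[{"dp": [0, 0, 0], "turn": [0, 0, 0]}, {"dp": [0, 0, 0], "turn": [0, 0, 0]}, {"dp": [0, 0, 0], "turn": [0, 0, 0]}, {"dp": [0, 0, 0], "turn": [0, 0, 0]}, {"dp": [0, 0, 0], "turn": [0, 0, 0]}, {"dp": [0, 0, 0], "turn": [0, 0, 0]}, {"dp": [0, 0, 0], "turn": [0, 0, 0]}, {"dp": [0, 0, 0], "turn": [0, 0, 0]}, {"dp": [0, 0, 0], "turn": [0, 0, 0]}, {"dp": [0, 0, 0], "turn": [0, 0, 0]}]' --grip -0.1

```text
clock: 8.47
eef_pos: [0.4976, 0.1798, 0.1038]
eef_rot: [0.994, -0.111, -0.0, -0.0]
contact_force: [0.5, -0.6, 0.7]
opening: 0.446
```

```bash
python3 - <<'E'
from rig import monitor, optics
import cv2,pickle
from h import *
s=monitor.sense();print(s["clock"],s["eef_pos"],s["contact_force"],s["moment"],s["opening"],s["q"])
f=optics.grab_frame("wrist");g=optics.grab_frame("side");pickle.dump((f,g),open('w4.pkl','wb'))
a=cv2.resize(g["image"][180:290,270:370,::-1],(364,400),interpolation=cv2.INTER_CUBIC)
cv2.imwrite('pics/w4.png',np.hstack([a,f["image"][:,110:540,::-1]]))
E
```

```text
8.4667 [0.49763449 0.1798111  0.10379898] [ 0.46761948 -0.55438105  0.73360271] [ 0.00253148 -0.01115073  0.06810364] 0.4458435174152749 [-1.09366799  0.45693767  0.78912386  2.07875603 -0.4594836   0.78408085
 -0.2438802 ]
```

View pics/w4.png

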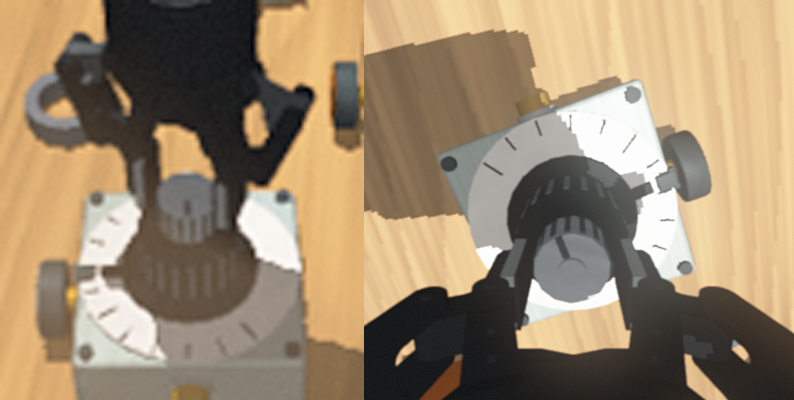

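The fingers straddle the ring (173–225 px in the side crop) with the tips above the knob, and the pointer is still at the tab. Gripping the ring and turning it.

Emit:
apply_moves --commands '[{"dp": [0, 0, 0], "turn": [0, 0, 0]}, {"dp": [0, 0, 0], "turn": [0, 0, 0]}, {"dp": [0, 0, 0], "turn": [0, 0, 0]}, {"dp": [0, 0, 0], "turn": [0, 0, 0]}, {"dp": [0, 0, 0], "turn": [0, 0, 0]}, {"dp": [0, 0, 0], "turn": [0, 0, 0]}]' --grip -1

```text
clock: 9.07
eef_pos: [0.4973, 0.1799, 0.104]
eef_rot: [0.994, -0.111, -0.0, -0.0]
contact_force: [-5.6, -0.5, 10.9]
opening: 0.382
```

Emit:
apply_moves --commands '[{"dp": [0, 0, 0], "turn": [0, 0, -0.012]}, {"dp": [0, 0, 0], "turn": [0, 0, -0.012]}, {"dp": [0, 0, 0], "turn": [0, 0, -0.012]}, {"dp": [0, 0, 0], "turn": [0, 0, -0.012]}, {"dp": [0, 0, 0], "turn": [0, 0, -0.012]}, {"dp": [0, 0, 0], "turn": [0, 0, -0.012]}, {"dp": [0, 0, 0], "turn": [0, 0, -0.012]}, {"dp": [0, 0, 0], "turn": [0, 0, -0.012]}]'

```text
clock: 9.73
eef_pos: [0.4972, 0.18, 0.1041]
eef_rot: [0.915, -0.403, -0.001, -0.0]
contact_force: [-6.1, -0.8, 11.2]
opening: 0.377
```

```bash
cat > m.py <<'E'
from rig import monitor
from h import *
s=monitor.sense();x=R.from_quat(s["eef_rot"]).as_matrix()[:,0]
print(s["clock"],s["eef_pos"],s["contact_force"],s["moment"],s["opening"],s["q"],"toolx",np.arctan2(x[1],x[0]))
E
python3 m.py
```

```text
9.7333 [0.49719718 0.17998858 0.10405955] [-6.06476105 -0.77719661 11.17571289] [-0.05347468  1.43547612  0.14723051] 0.37670334623458646 [-1.20064649  0.52483967  0.94998721  2.08336066 -0.58886207  0.82629267
 -0.72403344] toolx -0.8289211271837837
```

Emit:
apply_moves --commands '[{"dp": [0, 0, 0], "turn": [0, 0, -0.01]}, {"dp": [0, 0, 0], "turn": [0, 0, -0.01]}, {"dp": [0, 0, 0], "turn": [0, 0, -0.01]}, {"dp": [0, 0, 0], "turn": [0, 0, -0.01]}, {"dp": [0, 0, 0], "turn": [0, 0, 0]}]'

```text
clock: 10.15
eef_pos: [0.4972, 0.18, 0.104]
eef_rot: [0.857, -0.514, -0.001, 0.0]
contact_force: [-7.7, 1.0, 15.1]
opening: 0.377
```

```bash
python3 m.py
```

```text
10.15 [0.49720191 0.18002961 0.10401368] [-7.70217915  1.00829611 15.06340909] [ 0.23008777  1.69522177 -0.19328322] 0.3773313828808044 [-1.23993256  0.56124264  1.01535618  2.0847629  -0.64676499  0.85032184
 -0.91987437] toolx -1.0808285746860056
```

Emit:
apply_moves --commands '[{"dp": [0, 0, 0], "turn": [0, 0, -0.01]}, {"dp": [0, 0, 0], "turn": [0, 0, -0.01]}, {"dp": [0, 0, 0], "turn": [0, 0, -0.01]}]'

```text
clock: 10.4
eef_pos: [0.4972, 0.18, 0.1041]
eef_rot: [0.806, -0.592, -0.001, -0.0]
contact_force: [-6.8, -1.0, 11.3]
opening: 0.382
```

```bash
python3 m.py
```

```text
10.4 [0.49716934 0.18004859 0.10405389] [-6.75367895 -1.0312979  11.26175751] [0.11555476 1.46356136 0.1181035 ] 0.382490913880442 [-1.26583394  0.59031823  1.06202208  2.08588442 -0.69051074  0.87079126
 -1.06474401] toolx -1.2680297905215114
```

Emit:
apply_moves --commands '[{"dp": [0, 0, 0], "turn": [0, 0, -0.01]}, {"dp": [0, 0, 0], "turn": [0, 0, -0.01]}]'

```text
clock: 10.57
eef_pos: [0.4984, 0.1803, 0.1042]
eef_rot: [0.767, -0.642, 0.0, -0.001]
contact_force: [12.9, 3.1, -6.0]
opening: 0.376
```

```bash
python3 m.py
```

```text
10.5667 [0.49841328 0.18028701 0.10419323] [12.89359719  3.09377308 -5.97507223] [ 0.52599316 -2.80727339  0.05310551] 0.3764399499430719 [-1.28203366  0.61180989  1.09276672  2.08553363 -0.72047047  0.8839385
 -1.16197647] toolx -1.3933821831005742
```

```bash
cat > look.py <<'E'
import sys,cv2,pickle
from rig import optics
from h import *
n=sys.argv[1]
f=optics.grab_frame("wrist");g=optics.grab_frame("side");pickle.dump((f,g),open(n+'.pkl','wb'))
a=cv2.resize(g["image"][180:290,270:370,::-1],(364,400),interpolation=cv2.INTER_CUBIC)
cv2.imwrite(f'pics/{n}.png',np.hstack([a,f["image"][:,110:540,::-1]]))
for z,r in((.118,0),(.118,.0165),(.056,.053)):print(proj(f,[.497+r*np.cos(.191),.18+r*np.sin(.191),z])+[254,0])
E
python3 look.py w5; python3 m.py
```

```text
[570.71369992 269.2862152 ]
[570.11845476 234.0410523 ]
[570.09006155 133.22219311]
10.6667 [0.49862868 0.18030441 0.10409029] [4.48673001 2.89152638 2.37856322] [ 0.46673071 -0.98230262 -0.13629099] 0.3738106465336738 [-1.28227894  0.61254835  1.09301586  2.08528231 -0.72069388  0.88371401
 -1.16207686] toolx -1.3934544957284585
```

View pics/w5.png

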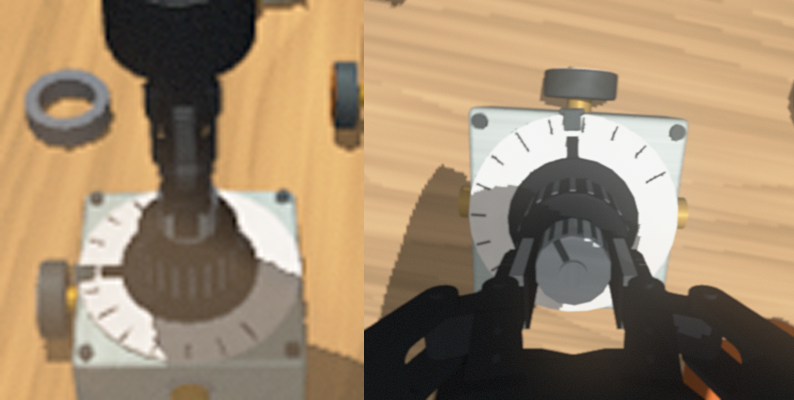

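The rib (tip about 555,240) has turned with the fingers, and the pointer is at the tab. Continuing to the stop.

Emit:
apply_moves --commands '[{"dp": [0, 0, 0], "turn": [0, 0, -0.008]}, {"dp": [0, 0, 0], "turn": [0, 0, -0.008]}, {"dp": [0, 0, 0], "turn": [0, 0, 0]}]'

```text
clock: 10.92
eef_pos: [0.4985, 0.1801, 0.1041]
eef_rot: [0.734, -0.679, 0.001, -0.001]
contact_force: [4.8, 2.8, 3.0]
opening: 0.379
```

```bash
python3 m.py
```

```text
10.9167 [0.49853545 0.18013315 0.10409879] [4.75997899 2.8086354  2.98598333] [ 0.42074271 -0.99774738 -0.15464815] 0.37873198215773907 [-1.29406861  0.62988064  1.11699794  2.08584386 -0.74396349  0.89682311
 -1.23999079] toolx -1.4939747922209086
```

Emit:
apply_moves --commands '[{"dp": [0, 0, 0], "turn": [0, 0, -0.008]}, {"dp": [0, 0, 0], "turn": [0, 0, -0.008]}, {"dp": [0, 0, 0], "turn": [0, 0, 0]}]'

```text
clock: 11.17
eef_pos: [0.4988, 0.18, 0.1043]
eef_rot: [-0.699, 0.715, -0.001, 0.001]
contact_force: [4.9, 2.2, 3.2]
opening: 0.375
```

```bash
python3 m.py
```

```text
11.1667 [0.4988312  0.18000608 0.10426968] [4.8772247  2.20994508 3.24089521] [ 0.25527636 -1.1764522  -0.08178974] 0.3749901166173817 [-1.30518083  0.64781577  1.14074922  2.08596447 -0.76708912  0.91028296
 -1.31757447] toolx -1.5938470804877838
```

Emit:
apply_moves --commands '[{"dp": [0, 0, 0], "turn": [0, 0, -0.008]}, {"dp": [0, 0, 0], "turn": [0, 0, -0.008]}, {"dp": [0, 0, 0], "turn": [0, 0, 0]}]'

```text
clock: 11.42
eef_pos: [0.4976, 0.18, 0.1041]
eef_rot: [-0.662, 0.749, 0.0, -0.0]
contact_force: [-3.6, 1.7, 13.1]
opening: 0.374
```

```bash
python3 m.py; python3 look.py w6
```

```text
11.4167 [0.49756152 0.18001669 0.10406687] [-3.60021391  1.72950607 13.10590303] [ 0.44220685  0.75951996 -0.10690851] 0.373862029243085 [-1.31591698  0.66610203  1.16363113  2.08724476 -0.78983857  0.92658612
 -1.39602019] toolx -1.6941803018329444
[570.4472254  268.33488405]
[558.29403601 234.81021226]
[542.56074819 136.67824919]
```

View pics/w6.png

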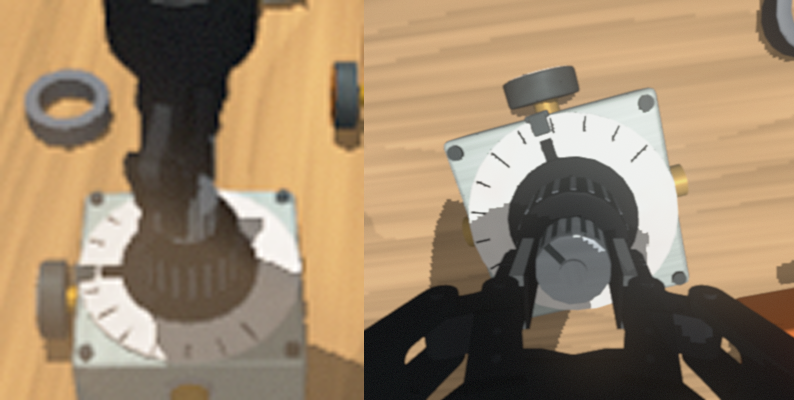

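The rib (tip about 545,245) has now shifted relative to the fingers, so the ring has stopped and the fingers slip. Checking its world angle in each picture.

```bash
python3 - <<'E'
import pickle,cv2
from h import *
out=[]
for n in("w4","w5","w6"):
  f,g=pickle.load(open(n+'.pkl','rb'))
  c=f["image"][225:305,270:370,::-1]
  out.append(cv2.resize(c,(262,210),interpolation=cv2.INTER_CUBIC))
  # dark rib pixels within ring top: unwarp ring top to a polar map in world angle
  gray=cv2.cvtColor(f["image"],cv2.COLOR_RGB2GRAY).astype(np.float32)
  an=np.arange(-1,3,.02);r=np.linspace(.008,.0155,12)
  P=np.array([[proj(f,[.497+q*np.cos(a),.18+q*np.sin(a),.1185]) for q in r] for a in an],np.float32)
  v=cv2.remap(gray,P,None,cv2.INTER_LINEAR).mean(1)
  k=np.argsort(v)[:8];print(n,np.sort(an[k]).round(2),v.min(),np.median(v))
E
```

```text
w4 [1.7  1.72 1.74 1.76 1.78 1.8  1.82 1.84] 73.30957 132.65598
w5 [0.54 0.56 0.58 0.6  0.62 0.64 0.66 0.68] 60.881916 113.78369
w6 [0.56 0.58 0.6  0.62 0.64 0.66 0.68 0.7 ] 56.110027 107.152664
```

The rib went from 1.77 to 0.61 rad, then held at 0.63 through 0.3 rad more of finger turn, so it is at its stop. Releasing and lifting.

Emit:
apply_moves --commands '[{"dp": [0, 0, 0], "turn": [0, 0, 0]}, {"dp": [0, 0, 0], "turn": [0, 0, 0]}, {"dp": [0, 0, 0], "turn": [0, 0, 0]}, {"dp": [0, 0, 0], "turn": [0, 0, 0]}, {"dp": [0, 0, 0], "turn": [0, 0, 0]}, {"dp": [0, 0, 0], "turn": [0, 0, 0]}, {"dp": [0, 0, 0], "turn": [0, 0, 0]}, {"dp": [0, 0, 0], "turn": [0, 0, 0]}, {"dp": [0, 0, 0], "turn": [0, 0, 0]}, {"dp": [0, 0, 0], "turn": [0, 0, 0]}]' --grip 1

```text
clock: 12.35
eef_pos: [0.4976, 0.1798, 0.1038]
eef_rot: [-0.663, 0.749, 0.0, 0.0]
contact_force: [-1.0, 0.3, -1.5]
opening: 1.003
```

Emit:
apply_moves --commands '[{"dp": [0, 0, 0.4], "turn": [0, 0, 0]}, {"dp": [0, 0, 0.7], "turn": [0, 0, 0]}, {"dp": [0, 0, 0.7], "turn": [0, 0, 0]}, {"dp": [0, 0, 0.7], "turn": [0, 0, 0]}, {"dp": [0, 0, 0.7], "turn": [0, 0, 0]}, {"dp": [0, 0, 0.7], "turn": [0, 0, 0]}, {"dp": [0, 0, 0.2], "turn": [0, 0, 0]}, {"dp": [0, 0, 0], "turn": [0, 0, 0]}, {"dp": [0, 0, 0], "turn": [0, 0, 0]}, {"dp": [0, 0, 0], "turn": [0, 0, 0]}]'

```text
clock: 13.18
eef_pos: [0.4971, 0.1798, 0.2261]
eef_rot: [-0.663, 0.749, 0.0, -0.0]
contact_force: [0.0, 0.2, -0.6]
opening: 1.002
```

```bash
python3 - <<'E'
from rig import monitor, optics
import cv2
from h import *
s=monitor.sense();print(s["clock"],s["eef_pos"],s["contact_force"],s["opening"])
f=optics.grab_frame("wrist")
gray=cv2.cvtColor(f["image"],cv2.COLOR_RGB2GRAY).astype(np.float32)
an=np.arange(-1,3,.02)
def dark(r,z):
  P=np.array([[proj(f,[.497+q*np.cos(a),.18+q*np.sin(a),z]) for q in r] for a in an],np.float32)
  v=cv2.remap(gray,P,None,cv2.INTER_LINEAR).mean(1);k=np.argsort(v)[:6];print(np.sort(an[k]).round(2))
dark(np.linspace(.008,.0155,12),.1185);dark(np.linspace(.044,.052,8),.0565);dark(np.linspace(.056,.062,8),.057)
u,v=proj(f,[.497,.18,.08]).astype(int);print(u,v)
c=f["image"][max(v-80,0):v+100,max(u-100,0):u+100,::-1]
cv2.imwrite('pics/w7.png',cv2.resize(c,None,fx=3,fy=3,interpolation=cv2.INTER_CUBIC))
E
```

```text
13.1833 [0.49712629 0.17982096 0.22613075] [ 0.01364726  0.19145362 -0.58937749] 1.0018787748934725
[0.58 0.6  0.62 0.64 0.66 0.68]
[0.14 0.16 0.18 0.2  0.22 2.34]
[0.22 0.24 1.68 1.7  2.02 2.34]
317 181
```

View pics/w7.png

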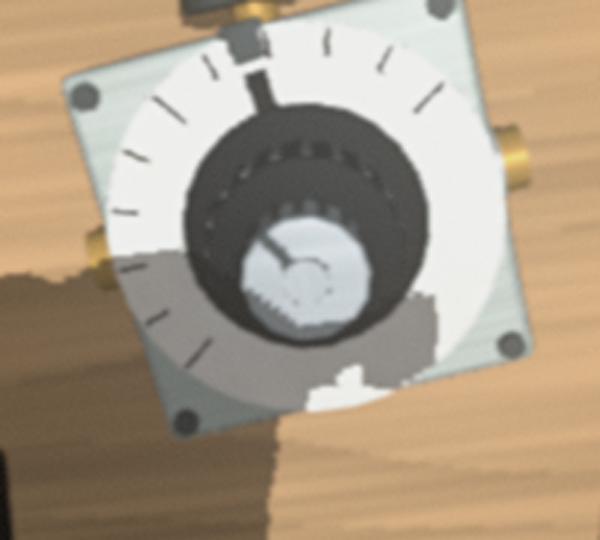

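The pointer tip (256,73) lines up with the middle of the tab's inner end (about 249,59), and the rib is still at 0.63 rad. Handing in.

```bash
python3 -c "
from rig import ticket
print(ticket.job_done())"
```

```text
the job is handed in; nothing more can be done
None
```

The job is handed in: the larger regulator's pointer stands at the setting tab and its lock ring is tight. The hand-in gave no verdict, so this rests on my own checks.

- **Knob:** I turned it clockwise by about 1.56 rad. In the last picture the pointer is in line with the tab to about 1 mm. I let go of the knob before touching the ring, and the pointer did not move while the ring turned.
- **Lock ring:** The rib went from 1.77 to about 0.63 rad in world angle, roughly 1.15 rad clockwise. It then held there while the fingers turned 0.3 rad further, so I took that as the stop. After release it still read 0.63. The measured turning moment never showed a clear jump at the stop, so this rests on the pictures alone.
- **End state:** The gripper is open and 10 cm above the regulator, with contact force near zero. I did not touch the smaller regulator or the orange look-alikes, but I took no last picture of the smaller one. The clock read about 13 s.

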